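Make up two knife-handle fitting kits

ROBOT

A 6-joint arm with a two-finger parallel gripper is mounted at the origin on the work surface. World frame = base frame: x ahead of the robot, y to its left, z up, the work surface at z = 0. Lengths are in m, angles in rad, forces in N, time in s.
With the tool pointing down it reaches from about 0.225 to 0.875 m from the base axis. Payload 3.4 kg.
Tool frame: the origin (TCP) lies at the very end of the fingers, on their centre line; the grasp point (between the pads) lies 19 mm behind it; z points along the fingers, y is the line along which they close (so a half turn about z gives the same grasp; the last joint's range is limited). The gripper opens to 85 mm and grips with 20 to 120 N. Pads are 22 mm wide; open, the fingers measure 114 mm over their backs; the gripper's body (76 mm by 85 mm) begins 54 mm behind the grasp point. The pads swing forward as they close: fully open they stand 13 mm farther back than shut.
Start: joints at [-1.296, 0.276, 1.505, -0, 1.361, -0.121], TCP at [0.222, -0.531, 0.231] pointing down, gripper open.
Joint ranges: [-2.89, 2.89], [-0.75, 2.08], [0.22, 2.7], [-1.18, 4.32], [0.11, 2.71], [-2.7, 2.7]. Speed limits (rad/s): [2.57, 2.57, 3.14, 3.14, 3.14, 3.14].

INTERFACE

Orientations are given as a unit quaternion [w, x, y, z].
In Python, from rig import manip gives the robot as it stands. The module is installed in compiled form; this text tells all that it offers.
- The arm moves only by the tool play_rows, never from a script. Its argument "motion" is a list of rows, each a list of 5 numbers: the shift along the tool's x, y, z in units of 40 mm (1.0 is 40 mm), then the turn about the tool's z in units of 10 degrees (1.0 is 10 degrees), then the finger opening in mm, from 0 to 85.4. A call has 1 to 5 rows; each row is the pose to reach, as a shift and turn from the pose commanded when the call began, along the tool's axes at that moment; what a row does not reach only later rows make up. A row lasts 1/8 s, in which the tool goes at most 62.5 mm and 10.7 degrees, less where a joint would pass 70% of its speed; a pose out of reach is approached as far as the arm can. A call with a gripper value outside its range is refused whole. The fingers move at their own pace and stop on an object; "newtons" is the grip in N (left out, the last holds). Time passes only in rows, so rows that repeat a pose let the fingers close. It gives the time, the measured TCP pose, the force, the opening and the grip force at its end, in the units of the state.
- manip.get_state(): the state, without advancing time (a new reading comes with each control period).
- manip.get_image(name): name is "scene" or "side" or "wrist"; returns a dict with "img" (384x512x3 uint8, red, green, blue), "range_z" (384x512 float32, m along the optical axis (not along the pixel's ray), 0 where there is no reading), "fx", "fy", "cx", "cy" (pixels), "R" (3x3) and "t" (3): a world point X has camera coordinates R X + t. Camera axes: x right, y down, z forward; pixel columns grow to the right and rows downward; lengths in m; the calibration is good to about 2 mm. A picture is of the moment at which its call begins.
- manip.sign_off(): hands the job in; it is judged then, once.
The state is a dict: "clock": time; "qpos": joint angles; "qd": joint speeds; "effort": joint torques, N m; "position": TCP position; "ee_rot": TCP orientation; "contact_force": force on the tool from outside, world axes, zero at the start; "moment": the same for the moment, N m; "width": finger opening in m; "gripper_force": force on a finger pad.
Only numpy, scipy, OpenCV 4.12 (cv2) and the standard library are available. Lean on these libraries where they do the work, as an engineer would, in place of code of your own. Each camera call takes 0.05 s, during which the arm holds its last target. There are 200 camera calls.

TASK

Make up two knife-handle kits from the stock on the bench. Into the long narrow carton lay the long handle and stand the wide brass ferrule; into the wide carton set the small empty parts box first, then stand the narrow ferrule inside that parts box, and lay the short handle flat in the carton beside the parts box. Everything stands or lies flat on the floor of what it is in, and the whetstone, the mallet and the pot of awls stay where they are.

Things in the scene. Friction and masses are not known exactly. Their poses are not given: they have to be found in the camera images.
- long_carton: Long narrow open carton of brown cardboard, fixed to the bench, no lid: 115 (x) by 280 (y) by 32 mm high outside, walls and floor 5 mm thick. Origin: centre of its underside; z up, y along its length.
- wide_carton: Wide, nearly square open carton of brown cardboard, fixed to the bench, no lid: 170 (x) by 190 (y) by 32 mm high outside, walls and floor 5 mm thick. Origin: centre of its underside; z up. It has to hold the parts box and the short handle side by side.
- parts_box: Small open plywood parts box, loose, empty, upright on the bench, about 60 g: 90 (x) by 60 (y) by 28 mm high outside, walls and floor 4 mm thick. Origin: centre of its underside; z up. It can be gripped over its 60 mm width.
- long_handle: The longer of two pale wooden knife handles, loose, lying flat, about 70 g: 150 mm long in all (x), 28 mm wide (y), 22 mm thick (z); the last 15 mm at its +x end is a thinner tenon, 16 by 12 mm. Origin: the middle of the whole length, on its axis (11 mm above the bench).
- short_handle: The shorter of two pale wooden knife handles, loose, lying flat, about 45 g: 100 mm long in all (x), 28 mm wide (y), 22 mm thick (z); the last 15 mm at its +x end is a thinner tenon, 16 by 12 mm. Origin: the middle of the whole length, on its axis (11 mm above the bench).
- wide_ferrule: The wide, low brass ferrule: a plain tube standing upright, loose, about 70 g, 40 mm outer and 30 mm inner diameter, 28 mm tall. Origin: centre of its underside; z is its axis, up.
- narrow_ferrule: The narrow, taller brass ferrule: a plain tube standing upright, loose, about 50 g, 26 mm outer and 18 mm inner diameter, 42 mm tall (so it stands 18 mm proud of the parts box's rim when inside it). Origin: centre of its underside; z is its axis, up.
- whetstone: Bystander: a two-layer whetstone, grey below and brick red above, loose, 180 (x) by 60 (y) by 32 mm. Origin: centre of its underside. To be left alone.
- pot: Bystander: a steel pot 68 mm in diameter and 85 mm high holding awls whose grips reach about 180 mm above the bench; loose. Origin: centre of its underside. To be left alone.
- mallet: Bystander: a wooden mallet lying beyond the cartons, its handle pointing away from the robot, loose, head 100 (x) by 50 (y) by 50 mm, handle 22 mm thick reaching 180 mm to +y of the head's centre. Origin: centre of the head's underside. To be left alone.
Things that resemble listed ones, but are neither listed nor needed, are in the scene too. What is shaped like the wide_ferrule but orange is not meant.

How it is judged:
On the way, in this order (a step that is already met when the one before it is completed fails the run):
1. the parts box stands upright on the floor of the wide carton (x of parts_box in the frame of wide_carton between -0.055 and 0.055 m and y of parts_box in the frame of wide_carton between -0.066 and 0.066 m and z of parts_box in the frame of wide_carton between 0 and 0.012 m and angle between parts_box's own z axis and vertical below 0.15 rad and linear speed of parts_box below 0.02 m/s), for 0.2 s.
2. the narrow ferrule stands upright on the floor of the parts box, which is in the wide carton (x of parts_box in the frame of wide_carton between -0.055 and 0.055 m and y of parts_box in the frame of wide_carton between -0.066 and 0.066 m and z of parts_box in the frame of wide_carton between 0 and 0.012 m and angle between each of parts_box, narrow_ferrule's own z axis and vertical below 0.15 rad and x of narrow_ferrule in the frame of parts_box between -0.034 and 0.034 m and y of narrow_ferrule in the frame of parts_box between -0.019 and 0.019 m and z of narrow_ferrule in the frame of parts_box between 0 and 0.01 m), for 0.2 s.
At the end, for the whole second after the job is handed in: Long carton: long handle and wide ferrule. Wide carton: parts box with the narrow ferrule inside it, and the short handle. Each rests on the floor of what it is in (within 7 mm), handles level and the rest upright within 8 degrees, all at rest (all of step 2 and x of long_handle in the frame of long_carton between -0.052 and 0.052 m and y of long_handle in the frame of long_carton between -0.068 and 0.068 m and z of long_handle in the frame of long_carton between 0 and 0.024 m and angle between long_handle's own x axis and vertical between 1.42 and 1.72 rad and x of wide_ferrule in the frame of long_carton between -0.036 and 0.036 m and y of wide_ferrule in the frame of long_carton between -0.12 and 0.12 m and z of wide_ferrule in the frame of long_carton between 0 and 0.012 m and angle between wide_ferrule's own z axis and vertical below 0.15 rad and x of short_handle in the frame of wide_carton between -0.072 and 0.072 m and y of short_handle in the frame of wide_carton between -0.084 and 0.084 m and z of short_handle in the frame of wide_carton between 0 and 0.024 m and angle between short_handle's own x axis and vertical between 1.42 and 1.72 rad and linear speed of each of long_handle, short_handle, parts_box, wide_ferrule, narrow_ferrule below 0.02 m/s); the robot touches nothing.
It fails at once if the whetstone is pushed more than 30 mm from its place (distance of whetstone from where it was at the start of the episode above 0.03 m).
It fails at once if the pot is pushed more than 30 mm from its place (distance of pot from where it was at the start of the episode above 0.03 m).
It fails at once if the mallet is pushed more than 30 mm from its place (distance of mallet from where it was at the start of the episode above 0.03 m).
It also fails if it takes over 118 s, if anything falls off the work surface, if the arm or the gripper's body presses on something with over 40 N, if the wrist force passes 120 N, or if a joint passes its speed limit or range.

## Working session

There is one attempt and no reset: what is moved stays moved. The work goes in short steps, Python scripts to look and compute and a tool call to move; the robot and the scene stay as the last step left them, time stands still between calls to the robot, and variables do not carry over. Pictures are saved under pics/ and viewed, at most 18 in all, crops included, and the job is handed in when it is done.

Besides the shell and the picture viewer there is one more tool, called after "Call:" by a JSON object that holds its "api" and its "payload". play_rows: Moves the arm, as the interface text tells. Its arguments: {"type":"object","properties":{"motion":{"type":"array","items":{"type":"array","items":{"type":"number"}}},"newtons":{"type":"number"}},"required":["motion"]}

```bash
mkdir -p pics; ls; python3 - <<'E'
from rig import manip
import cv2, numpy as np
s=manip.get_state(); print({k:np.round(v,3) for k,v in s.items()})
for n in ["scene","side","wrist"]:
    d=manip.get_image(n); cv2.imwrite(f"pics/{n}0.png",d["img"][:,:,::-1]); np.savez(f"{n}0.npz",**d)
    print(n,d["fx"],d["cx"],d["cy"],np.round(-d["R"].T@d["t"],3),np.round(d["R"],2).tolist(),(d["range_z"]>0).mean())
E
```

```text
pics
{'clock': np.float64(0.0), 'qpos': array([-1.296,  0.277,  1.506, -0.   ,  1.361, -0.121]), 'qd': array([ 0.001, -0.002,  0.001, -0.001, -0.001, -0.   ]), 'effort': array([-0.0000e+00, -4.1677e+01, -2.4581e+01,  0.0000e+00,  1.1000e-02,
       -0.0000e+00]), 'position': array([ 0.222, -0.53 ,  0.23 ]), 'ee_rot': array([-0.001,  0.98 ,  0.197, -0.   ]), 'contact_force': array([1.273, 0.151, 0.608]), 'moment': array([-0.004, -0.024,  0.004]), 'gripper_force': np.float64(0.0), 'width': np.float64(0.085)}
scene 402.4055889778526 254.64841497705447 187.88778637428257 [1.306 0.479 1.134] [[-0.59, 0.81, 0.0], [0.64, 0.47, -0.61], [-0.49, -0.36, -0.79]] 0.9959055582682291
side 446.4273597816019 255.94481272344473 191.62365762722308 [ 0.297 -0.866  0.865] [[0.94, -0.33, -0.0], [-0.22, -0.63, -0.75], [0.25, 0.7, -0.66]] 0.9959157307942709
wrist 294.5779998911331 252.739954484772 191.27306655633058 [ 0.283 -0.506  0.373] [[0.39, -0.92, -0.0], [-0.89, -0.37, 0.27], [-0.25, -0.1, -0.96]] 0.9958140055338541
```

View pics/scene0.png

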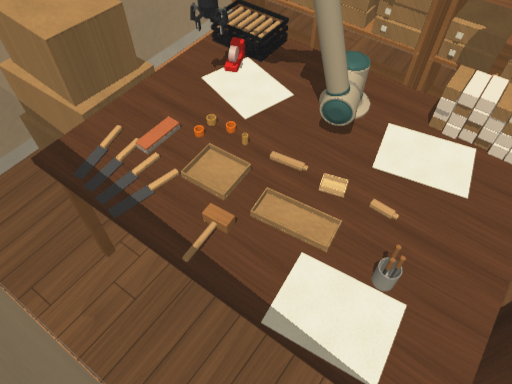

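View pics/side0.png

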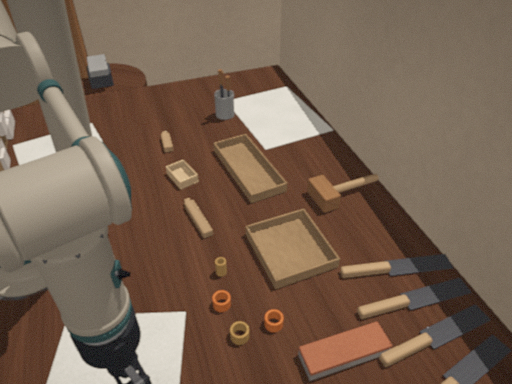

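The scene view shows:
- the wide carton at about (216,170) and the long carton at (296,218)
- the parts box at (334,185)
- the long handle at (288,160) and the short handle at (384,209)
- brass tubes at (211,120) and (245,139), and orange rings at (199,131) and (231,127)

The side view agrees:
- the wide carton at (291,247) and the long carton at (249,167)
- the parts box at (182,175)
- the handles at (198,218) and (167,142)
- the narrow brass tube at (221,267), the wide brass tube at (240,333), and orange rings at (221,301) and (274,321)

What could be mistaken for the targets:
- **Wide ferrule:** brass side (240,333), against the orange rings at (221,301) and (274,321). I choose the brass one.
- **Narrow ferrule:** side (221,267), the only tall narrow one.
- **Handles:** side (198,218) long and (167,142) short, against the four knives' handles at about (365,270) to (405,348) and the billets in the rack. I choose the two loose ones.

```bash
cat > h.py <<'E'
import numpy as np, cv2
def ray(d,uv):
    uv=np.atleast_2d(uv).astype(float)
    c=np.c_[(uv[:,0]-d["cx"])/d["fx"],(uv[:,1]-d["cy"])/d["fy"],np.ones(len(uv))]
    return -d["R"].T@d["t"], c@d["R"]
def plane(d,uv,z):
    o,r=ray(d,uv); return o+r*((z-o[2])/r[:,2])[:,None]
def tri(d1,u1,d2,u2):
    o1,r1=ray(d1,u1);o2,r2=ray(d2,u2);r1=r1[0];r2=r2[0]
    s=np.linalg.lstsq(np.c_[r1,-r2],o2-o1,rcond=None)[0]
    a=o1+s[0]*r1;b=o2+s[1]*r2
    return (a+b)/2,np.linalg.norm(a-b)
def comp(d,uv,thr):
    """contour of the bright component that holds (or is nearest to) pixel uv"""
    v=d["img"].max(2); m=cv2.morphologyEx((v>thr).astype(np.uint8),cv2.MORPH_OPEN,np.ones((2,2),np.uint8))
    cs,_=cv2.findContours(m,cv2.RETR_EXTERNAL,cv2.CHAIN_APPROX_NONE)
    cs=[c for c in cs if cv2.contourArea(c)>20]
    return max(cs,key=lambda c:cv2.pointPolygonTest(c,tuple(map(float,uv)),True))
def rect(d,c,z):
    P=plane(d,c[:,0,:],z)[:,:2]*1000
    (x,y),(w,h),a=cv2.minAreaRect(P.astype(np.float32))
    if w<h: w,h,a=h,w,a+90
    return np.round([x,y,w,h,(a+90)%180-90],1)   # mm, deg of long side
E
cat > m.py <<'E'
import numpy as np, cv2
from h import *
A=dict(np.load("scene0.npz"));B=dict(np.load("side0.npz"))
T=dict(wide_carton=((216,170),(291,247),32),long_carton=((296,218),(249,167),32),parts_box=((334,185),(182,175),28),
 long_handle=((288,160),(198,218),22),short_handle=((384,209),(167,142),22),narrow=((245,139),(221,267),42),wide=((211,120),(240,333),28))
for n,(a,b,h) in T.items():
    for d,p in((A,a),(B,b)):pass
    ca,cb=comp(A,a,95),comp(B,b,95)
    f=lambda c:(lambda m:(m["m10"]/m["m00"],m["m01"]/m["m00"]))(cv2.moments(c))
    X,e=tri(A,f(ca),B,f(cb))
    print(n,"centre mm",np.round(X*1000,1),"gap",round(e*1000,1),"scene",rect(A,ca,h/2000),"side",rect(B,cb,h/2000))
E
python3 m.py
```

```text
wide_carton centre mm [553.5  43.9 132.6] gap 101.2 scene [ 328.5 -201.9 2793.7 1928.1  -53.3] side [ 773.8  529.8 2831.  2157.2  -20. ]
long_carton centre mm [553.5  43.9 132.6] gap 101.2 scene [ 328.5 -201.9 2793.7 1928.1  -53.3] side [ 773.8  529.8 2831.  2157.2  -20. ]
parts_box centre mm [553.5  43.9 132.6] gap 101.2 scene [ 326.7 -203.1 2798.7 1931.6  -53.3] side [ 774.9  533.  2837.7 2162.3  -20. ]
long_handle centre mm [553.5  43.9 132.6] gap 101.2 scene [ 324.1 -204.9 2806.2 1936.8  -53.3] side [ 776.6  538.  2847.7 2169.9  -20. ]
short_handle centre mm [553.5  43.9 132.6] gap 101.2 scene [ 324.1 -204.9 2806.2 1936.8  -53.3] side [ 776.6  538.  2847.7 2169.9  -20. ]
narrow centre mm [553.5  43.9 132.6] gap 101.2 scene [ 332.8 -198.8 2781.2 1919.5  -53.3] side [ 771.   521.5 2814.4 2144.5  -20. ]
wide centre mm [553.5  43.9 132.6] gap 101.2 scene [ 326.7 -203.1 2798.7 1931.6  -53.3] side [ 774.9  533.  2837.7 2162.3  -20. ]
```

```bash
python3 - <<'E'
import cv2,numpy as np
b=cv2.imread("pics/side0.png");a=cv2.imread("pics/scene0.png")
x=cv2.resize(b[245:365,190:310],None,fx=3.2,fy=3.2,interpolation=cv2.INTER_CUBIC)
y=cv2.resize(a[110:230,280:400],None,fx=3.2,fy=3.2,interpolation=cv2.INTER_CUBIC)
cv2.imwrite("pics/crop0.png",np.hstack([x,y]))
E
```

```text
(no output)
```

View pics/crop0.png

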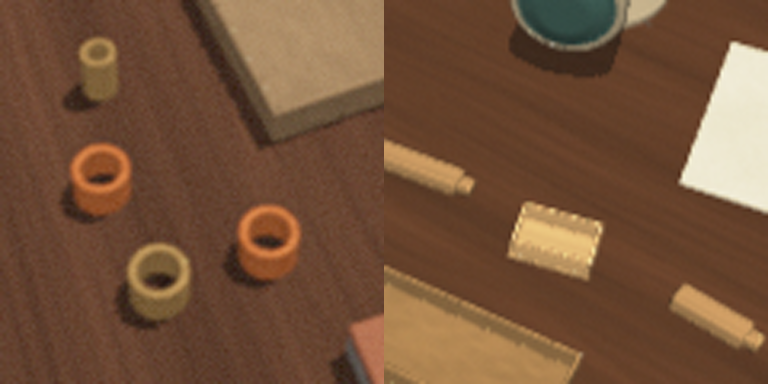

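The crop confirms the choice: the brass wide ferrule is at side (240,333) between two orange rings, and the narrow one is at (221,267). The threshold merged the objects with the bench, so I'll sample the colours and fix it.

```bash
sed -i 's/v=d\["img"\].max(2)/v=d["img"][:,:,1]/; s/,RETR/,RETR/' h.py; sed -i 's/,95)/,K)/g; s/^T=/import sys;K=int(sys.argv[1]);T=/' m.py
python3 - <<'E'
import numpy as np
for n,ps in(("scene",[(216,170),(264,213),(334,185),(288,160),(384,209),(245,139),(211,123),(260,180),(350,220)]),("side",[(291,247),(290,270),(182,175),(198,218),(167,142),(221,270),(240,343),(210,180),(200,300)])):
    d=np.load(n+"0.npz")["img"]
    for u,v in ps: print(n,u,v,d[v,u])
E
for k in 78 88; do echo $k; python3 m.py $k; done
```

```text
scene 216 170 [183 138  85]
scene 264 213 [173 131  81]
scene 334 185 [229 189 122]
scene 288 160 [201 152  97]
scene 384 209 [204 155  98]
scene 245 139 [154 113  53]
scene 211 123 [154 113  55]
scene 260 180 [94 61 40]
scene 350 220 [102  64  41]
side 291 247 [172 140 103]
side 290 270 [173 141 102]
side 182 175 [213 184 145]
side 198 218 [192 159 121]
side 167 142 [194 160 122]
side 221 270 [127  97  58]
side 240 343 [118  89  55]
side 210 180 [103  69  45]
side 200 300 [95 62 45]
78
wide_carton centre mm [ 631.2 -186.4    9.5] gap 10.0 scene [ 626.  -181.4  206.8  192.4  -87.1] side [ 633.7 -186.3  215.3  181.4  -87. ]
long_carton centre mm [637.3 160.1   8.9] gap 18.1 scene [631.3 159.8 287.  136.4 -83.3] side [639.4 157.9 318.4 131.7 -84.2]
parts_box centre mm [433.  193.5   9.2] gap 6.8 scene [432.3 195.6  94.4  87.5 -74. ] side [435.2 185.6 130.1  77.7 -75.5]
long_handle centre mm [433.2   0.9   5.4] gap 10.2 scene [432.    5.4 154.   44.3 -81. ] side [435.5  -3.2 166.1  33.7 -81.6]
short_handle centre mm [422.9 381.3   7.2] gap 6.9 scene [421.9 384.9 103.   43.2  87.3] side 
[... 512 characters left out ...]
 134.3 -83.4] side [639.8 169.2 292.3 122.4 -83.3]
parts_box centre mm [433.1 193.3   9.3] gap 6.6 scene [432.6 195.1  93.6  86.8 -74.6] side [434.8 186.1 126.8  75.2 -74.5]
long_handle centre mm [4.335e+02 4.000e-01 6.900e+00] gap 9.2 scene [431.7   5.2 151.5  43.8 -80.9] side [435.5  -3.  163.1  32.1 -81.3]
short_handle centre mm [422.7 381.    7.7] gap 7.1 scene [421.8 384.3 101.2  42.3  86.9] side [424.6 373.3 119.4  30.4  86.4]
narrow centre mm [ 443.  -192.2   18.5] gap 7.1 scene [ 439.8 -188.5   64.3   23.3   37.1] side [ 444.6 -198.1   55.4   26.5   74.3]
wide centre mm [ 432.6 -370.8   12.3] gap 6.4 scene [ 431.9 -368.6   59.8   36.4   39.5] side [ 434.2 -374.9   49.5   40.7   71. ]
```

```bash
cat > go.py <<'E'
"""go.py x y z psi_deg [x y z psi ...] (mm): per leg and per call, the end shift in tool units, and the rows needed"""
import sys,numpy as np
from rig import manip
def pose():
    s=manip.get_state();w,a,b,c=s["ee_rot"];R=np.array([1-2*(b*b+c*c),2*(a*b+w*c)]) 
    return s["position"]*1000,np.degrees(np.arctan2(R[1],R[0])),s
p,psi,s=pose()
print("now",np.round(p,1),"psi",round(psi,1),"t",round(float(s["clock"]),2),"w",round(float(s["width"])*1000,1),"q6",round(np.degrees(s["qpos"][5])))
v=list(map(float,sys.argv[1:]))
for k in range(0,len(v),4):
    q=np.array(v[k:k+3]);g=v[k+3]
    rows=max(1,int(np.ceil(max(np.linalg.norm(q-p)/58,abs(g-psi)/10)))); left=rows
    while left:
        n=min(5,left); f=n/left; d=(q-p)*f; c,si=np.cos(np.radians(psi)),np.sin(np.radians(psi))
        print(f"leg{k//4} {n} rows: end x {(c*d[0]+si*d[1])/40:.2f} y {(si*d[0]-c*d[1])/40:.2f} z {-d[2]/40:.2f} turn {-(g-psi)*f/10:.2f}")
        p=p+d; psi+=(g-psi)*f; left-=n
E
python3 go.py 433 173 210 105
```

```text
now [ 221.6 -530.2  230.6] psi 22.7 t 0.15 w 85.2 q6 -7
leg0 5 rows: end x 4.48 y -5.45 z 0.20 turn -3.17
leg0 5 rows: end x 6.68 y -2.29 z 0.20 turn -3.17
leg0 3 rows: end x 4.13 y 0.93 z 0.12 turn -1.90
```

Call:
{"api": "play_rows", "payload": {"motion": [[0.9, -1.1, 0.04, -0.6, 85], [1.8, -2.2, 0.08, -1.2, 85], [2.7, -3.3, 0.12, -1.9, 85], [3.6, -4.4, 0.16, -2.5, 85], [4.5, -5.45, 0.2, -3.2, 85]]}}

```text
clock: 0.78
position: [0.3038, -0.2581, 0.2231]
ee_rot: [0.0, 0.888, 0.461, 0.0]
contact_force: [1.6, -0.2, -0.6]
width: 0.0847
gripper_force: 0.0
```

Call:
{"api": "play_rows", "payload": {"motion": [[1.3, -0.45, 0.04, -0.6, 85], [2.7, -0.9, 0.08, -1.2, 85], [4.0, -1.4, 0.12, -1.9, 85], [5.3, -1.85, 0.16, -2.5, 85], [6.7, -2.3, 0.2, -3.2, 85]]}}

```text
clock: 1.4
position: [0.3837, 0.0135, 0.2154]
ee_rot: [0.001, 0.726, 0.688, 0.0]
contact_force: [1.3, -0.7, -0.6]
width: 0.0849
gripper_force: 0.0
```

Call:
{"api": "play_rows", "payload": {"motion": [[1.4, 0.3, 0.04, -0.6, 85], [2.8, 0.6, 0.08, -1.2, 85], [4.1, 0.9, 0.12, -1.9, 85], [4.1, 0.9, 0.12, -1.9, 85], [4.1, 0.9, 0.12, -1.9, 85]]}}

```text
clock: 2.02
position: [0.4284, 0.1732, 0.21]
ee_rot: [-0.0, 0.604, 0.797, -0.001]
contact_force: [-0.7, -0.7, -1.0]
width: 0.0853
gripper_force: 0.0
```

```bash
cat > snap.py <<'E'
import sys,numpy as np,cv2
from rig import manip
n=sys.argv[1]; d=manip.get_image("wrist"); np.savez(n+".npz",**d); cv2.imwrite(f"pics/{n}.png",d["img"][:,:,::-1])
E
python3 go.py; python3 snap.py w1
```

```text
now [428.4 173.2 210. ] psi 105.7 t 2.02 w 85.3 q6 -2
```

View pics/w1.png

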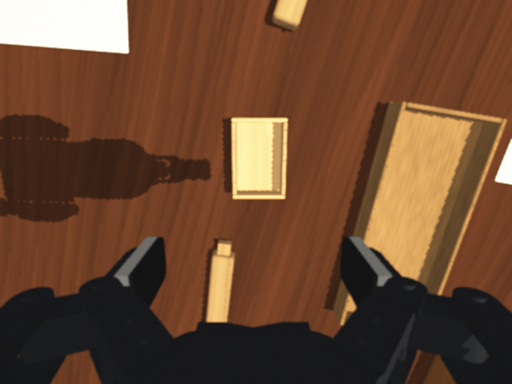

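The wrist view shows the parts box at (259,158), almost square to the image. The long handle's tenon end is at (222,247), the short handle at (288,10), and the long carton is on the right at (430,200).

```bash
cat > wm.py <<'E'
"""wm.py snap u v height_mm thr: rectangle at that height from the wrist view, and triangulated height with another snap if given (snap2 u2 v2)"""
import sys,numpy as np,cv2
from h import *
n,u,v,h,k=sys.argv[1:6]; d=dict(np.load(n+".npz")); c=comp(d,(float(u),float(v)),float(k))
print(n,"bbox",cv2.boundingRect(c),"rect@h",rect(d,c,float(h)/1000))
if len(sys.argv)>6:
    n2,u2,v2,k2=sys.argv[6:10]; e=dict(np.load(n2+".npz")); c2=comp(e,(float(u2),float(v2)),float(k2))
    f=lambda c:cv2.minAreaRect(c)[0]
    X,g=tri(d,f(c),e,f(c2)); print("tri",np.round(X*1000,1),"gap",round(g*1000,1))
E
python3 wm.py w1 259 158 28 105 scene0 334 185 88;python3 wm.py w1 259 158 28 125 side0 182 175 88; python3 -c "
import numpy as np;d=np.load('w1.npz');print(d['img'][[100,158,158,158],[259,259,210,282]])"; python3 go.py
```

```text
w1 bbox (232, 118, 57, 83) rect@h [431.6 186.2  91.8  61.4 -74.3]
tri [431.9 190.3  12.3] gap 9.4
w1 bbox (232, 118, 57, 82) rect@h [431.5 186.8  90.6  61.  -74.3]
tri [433.7 186.2  13.1] gap 2.9
[[120  67  39]
 [254 240 167]
 [119  67  39]
 [200 154  96]]
now [428.5 172.6 210.2] psi 105.6 t 2.08 w 84.8 q6 -2
```

```bash
python3 go.py 431.6 186.5 50 105.7 431.6 186.5 3 105.7
```

```text
now [428.5 172.6 210.2] psi 105.6 t 2.08 w 84.8 q6 -2
leg0 3 rows: end x 0.31 y 0.17 z 4.01 turn -0.01
leg1 1 rows: end x 0.00 y 0.00 z 1.18 turn -0.00
```

Call:
{"api": "play_rows", "payload": {"motion": [[0.31, 0.17, 1.4, 0, 85], [0.31, 0.17, 2.8, 0, 85], [0.31, 0.17, 4.0, 0, 85], [0.31, 0.17, 4.7, 0, 85], [0.31, 0.17, 5.18, 0, 85]], "newtons": 30}}

```text
clock: 2.7
position: [0.4315, 0.1853, 0.0021]
ee_rot: [-0.0, 0.605, 0.796, -0.001]
contact_force: [0.5, 0.4, -0.2]
width: 0.0852
gripper_force: 0.0
```

Call:
{"api": "play_rows", "payload": {"motion": [[0, 0, 0, 0, 85], [0, 0, 0, 0, 56], [0, 0, 0, 0, 56], [0, 0, 0, 0, 56], [0, 0, 0, 0, 56]], "newtons": 30}}

```text
clock: 3.32
position: [0.4333, 0.1871, 0.0045]
ee_rot: [0.001, 0.604, 0.797, 0.001]
contact_force: [0.2, -2.3, 6.5]
width: 0.0592
gripper_force: 33.6
```

```bash
python3 go.py 431.6 186.5 120 105.7
```

```text
now [433.3 187.1   4.5] psi 105.7 t 3.33 w 59.2 q6 -1
leg0 2 rows: end x -0.00 y -0.04 z -2.89 turn 0.00
```

```bash
python3 go.py 433 187 120 105.7 565 -185 210 3
```

```text
now [433.3 187.1   4.5] psi 105.7 t 3.33 w 59.2 q6 -1
leg0 2 rows: end x -0.00 y -0.01 z -2.89 turn 0.00
leg1 5 rows: end x -4.48 y 0.30 z -1.02 turn 4.67
leg1 5 rows: end x -2.85 y 3.46 z -1.02 turn 4.67
leg1 1 rows: end x 0.11 y 0.89 z -0.20 turn 0.93
```

Call:
{"api": "play_rows", "payload": {"motion": [[0, 0, -0.4, 0, 56], [0, 0, -1.2, 0, 56], [0, 0, -2.0, 0, 56], [0, 0, -2.9, 0, 56]]}}

```text
clock: 3.82
position: [0.4317, 0.1873, 0.1203]
ee_rot: [-0.0, 0.604, 0.797, -0.0]
contact_force: [-0.4, -0.3, -0.9]
width: 0.0593
gripper_force: 32.7
```

Call:
{"api": "play_rows", "payload": {"motion": [[-0.9, 0.06, -0.2, 0.9, 56], [-1.8, 0.12, -0.4, 1.8, 56], [-2.7, 0.2, -0.6, 2.7, 56], [-3.6, 0.25, -0.8, 3.7, 56], [-4.5, 0.3, -1.0, 4.7, 56]]}}

```text
clock: 4.45
position: [0.4925, 0.0163, 0.1598]
ee_rot: [0.0, 0.873, 0.488, 0.0]
contact_force: [1.2, -0.6, -0.7]
width: 0.0594
gripper_force: 32.8
```

Call:
{"api": "play_rows", "payload": {"motion": [[-0.6, 0.7, -0.2, 0.9, 56], [-1.15, 1.4, -0.4, 1.8, 56], [-1.7, 2.1, -0.6, 2.7, 56], [-2.3, 2.8, -0.8, 3.7, 56], [-2.85, 3.5, -1.0, 4.7, 56]]}}

```text
clock: 5.08
position: [0.5528, -0.1539, 0.1997]
ee_rot: [-0.0, 0.995, 0.099, 0.0]
contact_force: [0.0, 0.4, -0.9]
width: 0.0593
gripper_force: 32.8
```

Call:
{"api": "play_rows", "payload": {"motion": [[0.1, 0.9, -0.2, 0.9, 56], [0.1, 0.9, -0.2, 0.9, 56], [0.1, 0.9, -0.2, 0.9, 56]]}}

```text
clock: 5.45
position: [0.5633, -0.1867, 0.2069]
ee_rot: [-0.001, 1.0, 0.024, -0.001]
contact_force: [-0.2, -0.2, -0.4]
width: 0.0593
gripper_force: 32.8
```

```bash
python3 go.py; python3 snap.py w2
```

```text
now [ 563.3 -186.7  206.9] psi 2.7 t 5.45 w 59.3 q6 62
```

View pics/w2.png

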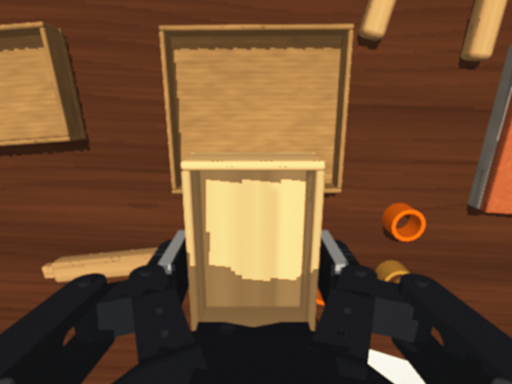

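The wrist view shows the parts box held square. Behind it is the wide carton, with outer rim corners near (160,25), (354,24), (341,192) and (173,192).

```bash
python3 - <<'E'
import numpy as np,cv2
from h import *
d=dict(np.load("w2.npz"))
px=[(160,25),(354,24),(341.5,192.5),(172.5,193)]
P=plane(d,px,.032)[:,:2]*1000;print(np.round(P,1).tolist(),P.mean(0))
for i in range(4):
    e=P[(i+1)%4]-P[i];print(np.linalg.norm(e),np.degrees(np.arctan2(e[1],e[0])))
for n in("scene0","side0"):   # rim height: the far-left and near corners of the same rim in the fixed views
    f=dict(np.load(n+".npz")); X=np.c_[P/1000,np.full(4,.032)]; c=X@f["R"].T+f["t"]
    print(n,np.round(np.c_[c[:,0]/c[:,2]*f["fx"]+f["cx"],c[:,1]/c[:,2]*f["fy"]+f["cy"]],1).tolist())
    cc=comp(f,{"scene0":(216,170),"side0":(291,247)}[n],88); print(cv2.approxPolyDP(cc,4,True)[:,0].tolist())
E
```

```text
[[704.8, -91.5], [714.6, -278.8], [545.8, -288.3], [536.2, -99.3]] [ 625.33380287 -189.46872421]
187.52180335319687 -87.01313785025646
169.11341967097735 -176.7621975687592
189.207619145642 92.90663321759553
168.8495023540387 2.666206474464325
scene0 [[222.1, 193.7], [179.5, 170.5], [208.1, 141.8], [249.7, 162.6]]
[[210, 144], [211, 149], [182, 175], [225, 199], [251, 164]]
side0 [[303.2, 209.0], [338.9, 259.0], [274.8, 281.3], [244.7, 226.2]]
[[304, 209], [247, 226], [276, 282], [340, 260]]
```

```bash
python3 - <<'E'
import numpy as np
from h import *
d=dict(np.load("w2.npz"));f=dict(np.load("side0.npz"))
for a,b in(((160,25),(304,209)),((354,24),(340,260)),((341.5,192.5),(276,282))):print(np.round(tri(d,a,f,b)[0]*1000,1))
E
python3 go.py 627 -224.5 60 2.9 627 -224.5 10.5 2.9
```

```text
[705.8 -91.8  31.9]
[ 716.4 -280.1   28.5]
[ 546.8 -289.4   30.7]
now [ 563.3 -186.4  207. ] psi 2.7 t 5.5 w 59.5 q6 62
leg0 3 rows: end x 1.55 y 1.03 z 3.67 turn -0.02
leg1 1 rows: end x 0.00 y 0.00 z 1.24 turn -0.00
```

Rim height measured at 28 to 32 mm, which is close to the 32 mm given.

Call:
{"api": "play_rows", "payload": {"motion": [[0.5, 0.35, 1.2, 0, 56], [1.0, 0.7, 2.4, 0, 56], [1.55, 1.03, 3.4, 0, 56], [1.55, 1.03, 3.7, 0, 56], [1.55, 1.03, 3.7, 0, 56]]}}

```text
clock: 6.12
position: [0.6265, -0.2242, 0.0586]
ee_rot: [-0.001, 1.0, 0.024, -0.001]
contact_force: [0.3, 0.4, -0.7]
width: 0.0595
gripper_force: 32.8
```

Call:
{"api": "play_rows", "payload": {"motion": [[0, 0, 0.3, 0, 56], [0, 0, 0.6, 0, 56], [0, 0, 0.9, 0, 56], [0, 0, 1.1, 0, 56], [0, 0, 1.2, 0, 56]]}}

```text
clock: 6.75
position: [0.6275, -0.2256, 0.0105]
ee_rot: [-0.0, 1.0, 0.023, -0.0]
contact_force: [-0.9, 0.6, -0.3]
width: 0.0596
gripper_force: 32.8
```

```bash
python3 go.py 627 -224.5 10 2.9; python3 snap.py w3
```

```text
now [ 627.5 -225.6   10.5] psi 2.7 t 6.75 w 59.6 q6 62
leg0 1 rows: end x -0.01 y -0.03 z 0.01 turn -0.02
```

View pics/w3.png

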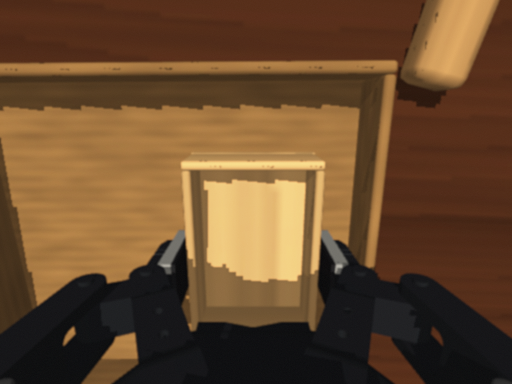

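The parts box is inside the wide carton, square to it, and the right finger is clear of the wall (about x=370 px). I'll release it.

Call:
{"api": "play_rows", "payload": {"motion": [[0, 0, 0.03, 0, 56], [0, 0, 0.03, 0, 66], [0, 0, 0.03, 0, 66], [0, 0, 0.03, 0, 66]]}}

```text
clock: 7.3
position: [0.628, -0.2258, 0.0104]
ee_rot: [0.0, 1.0, 0.023, 0.0]
contact_force: [0.0, 0.6, 0.0]
width: 0.0662
gripper_force: 0.0
```

Call:
{"api": "play_rows", "payload": {"motion": [[0, 0, -0.3, 0, 66], [0, 0, -1.0, 0, 66], [0, 0, -2.2, 0, 66], [0, 0, -3.4, 0, 66], [0, 0, -4.5, 0, 66]]}}

```text
clock: 7.92
position: [0.628, -0.2258, 0.1932]
ee_rot: [0.001, 1.0, 0.023, 0.001]
contact_force: [0.1, -0.7, -0.2]
width: 0.0658
gripper_force: 0.0
```

```bash
python3 go.py 443 -215 190 93
```

```text
now [ 628.  -225.8  193.2] psi 2.7 t 7.92 w 65.8 q6 62
leg0 5 rows: end x -2.30 y -0.24 z 0.04 turn -4.52
leg0 5 rows: end x -1.45 y -1.80 z 0.04 turn -4.52
```

Call:
{"api": "play_rows", "payload": {"motion": [[-0.5, -0.05, 0, -0.9, 66], [-0.9, -0.1, 0, -1.8, 66], [-1.4, -0.15, 0, -2.7, 66], [-1.85, -0.2, 0, -3.6, 66], [-2.3, -0.25, 0, -4.5, 66]]}}

```text
clock: 8.55
position: [0.5349, -0.22, 0.1912]
ee_rot: [0.001, 0.914, 0.407, 0.0]
contact_force: [-0.6, -0.1, 0.8]
width: 0.0662
gripper_force: 0.0
```

Call:
{"api": "play_rows", "payload": {"motion": [[-0.3, -0.36, 0, -0.9, 70], [-0.6, -0.72, 0, -1.8, 70], [-0.9, -1.1, 0, -2.7, 70], [-1.2, -1.45, 0, -3.6, 70], [-1.45, -1.8, 0, -4.5, 70]]}}

```text
clock: 9.18
position: [0.4426, -0.2144, 0.1911]
ee_rot: [0.001, 0.689, 0.725, 0.0]
contact_force: [-0.1, 0.3, -0.1]
width: 0.0698
gripper_force: 0.0
```

Call:
{"api": "play_rows", "payload": {"motion": [[0, 0, 0, 0, 70], [0, 0, 0, 0, 70]]}}

```text
clock: 9.43
position: [0.444, -0.2148, 0.1908]
ee_rot: [0.001, 0.691, 0.723, 0.0]
contact_force: [1.3, 0.6, -1.1]
width: 0.0701
gripper_force: 0.0
```

```bash
python3 go.py; python3 snap.py w4
```

```text
now [ 444.  -214.8  190.8] psi 92.5 t 9.43 w 70.1 q6 -36
```

View pics/w4.png

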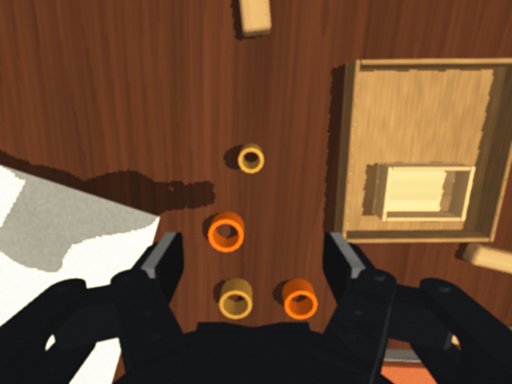

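The wrist view shows the narrow ferrule at (251,158), orange rings at (226,232) and (300,299), and the wide brass ferrule at (236,298). The parts box stands in the carton with rim corners near (387,165), (475,167), (466,221) and (384,219).

```bash
python3 - <<'E'
import numpy as np,cv2
from h import *
d=dict(np.load("w4.npz"));im=d["img"].astype(int)
print(im[146:172:2,251].tolist());print(im[158,236:268:2].tolist())
for nm,p,h,k in(("narrow",(251,158),42,85),("narrow",(251,158),42,100),("wide",(237,297),28,85),("wide",(237,297),28,100)):
    c=comp(d,p,k);P=plane(d,c[:,0],h/1000)[:,:2]*1000
    (x,y),r=cv2.minEnclosingCircle(P.astype(np.float32));print(nm,k,cv2.boundingRect(c),"circle",x,y,2*r,"rect",rect(d,c,h/1000))
s=dict(np.load("side0.npz"));a=dict(np.load("scene0.npz"))
g=lambda c:cv2.minAreaRect(c)[0]
for p,q,r in(((251,158),(221,267),(245,139)),((237,297),(240,333),(211,120))):
    print("tri side/scene",np.round(tri(d,g(comp(d,p,85)),s,g(comp(s,q,78)))[0]*1000),np.round(tri(d,g(comp(d,p,85)),a,g(comp(a,r,78)))[0]*1000))
B=plane(d,[(387,165),(475,167),(466,221),(384,219)],.033)[:,:2]*1000
print(np.round(B).tolist(),B.mean(0),[np.round(np.linalg.norm(B[i]-B[i-1])) for i in range(4)])
E
```

```text
[[143, 98, 38], [233, 168, 63], [239, 176, 66], [114, 72, 29], [48, 27, 18], [52, 31, 20], [52, 30, 19], [52, 30, 20], [89, 58, 27], [119, 81, 32], [118, 81, 32], [143, 97, 36], [239, 177, 66]]
[[53, 31, 19], [183, 124, 44], [244, 188, 70], [210, 147, 54], [105, 69, 29], [49, 28, 18], [52, 29, 19], [52, 29, 19], [51, 29, 19], [49, 28, 18], [57, 34, 20], [119, 80, 32], [234, 168, 63], [244, 184, 69], [130, 78, 38], [100, 54, 34]]
narrow 85 (239, 145, 27, 30) circle 442.2095947265625 -196.85372924804688 29.72788429260254 rect [ 442.1 -197.9   27.    26.8  -61. ]
narrow 100 (239, 147, 26, 28) circle 442.1865234375 -197.3933563232422 28.126903533935547 rect [ 441.9 -198.1   26.1   25.9  -68.7]
wide 85 (220, 281, 34, 40) circle 432.3723449707031 -369.9209899902344 55.49345779418945 rect [ 431.1 -370.5   54.1   39.9  -87.5]
wide 100 (220, 283, 33, 37) circle 433.40093994140625 -370.5048522949219 53.38166046142578 rect [ 430.5 -371.1   50.    38.7  -87.5]
tri side/scene [ 443. -201.   26.] [ 439. -197.   14.]
tri side/scene [ 433. -379.   17.] [ 434. -369.   19.]
[[582.0, -198.0], [673.0, -196.0], [678.0, -255.0], [588.0, -257.0]] [ 630.4579803  -226.38204764] [np.float64(60.0), np.float64(91.0), np.float64(60.0), np.float64(90.0)]
```

```bash
python3 go.py 442 -198 60 92.7 442 -198 14 92.7
```

```text
now [ 444.1 -214.7  190.6] psi 92.6 t 9.47 w 70.1 q6 -36
leg0 3 rows: end x 0.42 y -0.03 z 3.27 turn -0.01
leg1 1 rows: end x 0.00 y 0.00 z 1.15 turn -0.00
```

Call:
{"api": "play_rows", "payload": {"motion": [[0.42, -0.03, 1.1, 0, 60], [0.42, -0.03, 2.2, 0, 60], [0.42, -0.03, 3.2, 0, 60], [0.42, -0.03, 4.0, 0, 60], [0.42, -0.03, 4.42, 0, 60]]}}

```text
clock: 10.1
position: [0.4412, -0.1973, 0.0114]
ee_rot: [-0.001, 0.691, 0.723, -0.0]
contact_force: [-0.1, -0.1, 0.3]
width: 0.0601
gripper_force: 0.0
```

Call:
{"api": "play_rows", "payload": {"motion": [[0, 0, 0, 0, 60], [0, 0, 0, 0, 20], [0, 0, 0, 0, 20], [0, 0, 0, 0, 20], [0, 0, 0, 0, 20]], "newtons": 30}}

```text
clock: 10.72
position: [0.4422, -0.1982, 0.0143]
ee_rot: [0.001, 0.69, 0.723, 0.0]
contact_force: [0.8, 1.4, 6.4]
width: 0.0258
gripper_force: 29.8
```

```bash
python3 go.py 442 -198 130 92.7 629 -226 130 92.7 629 -226 70 92.7; python3 snap.py w5
```

```text
now [ 442.2 -198.2   14.3] psi 92.7 t 10.72 w 25.8 q6 -35
leg0 2 rows: end x 0.01 y -0.00 z -2.89 turn -0.00
leg1 4 rows: end x -0.92 y 4.64 z -0.00 turn -0.00
leg2 2 rows: end x 0.00 y 0.00 z 1.50 turn -0.00
```

View pics/w5.png

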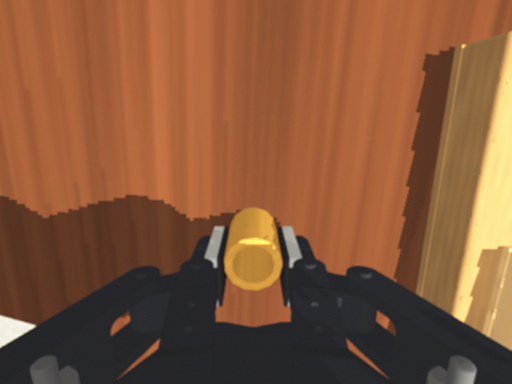

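The ferrule is held between the pads at (253,250), with an opening of 25.8 mm against its 26 mm diameter.

Call:
{"api": "play_rows", "payload": {"motion": [[0, 0, -0.5, 0, 20], [0, 0, -1.5, 0, 20], [0, 0, -2.5, 0, 20], [-0.1, 0.6, -2.9, 0, 20], [-0.35, 1.8, -2.9, 0, 20]]}}

```text
clock: 11.4
position: [0.5137, -0.2085, 0.1314]
ee_rot: [0.001, 0.691, 0.723, 0.0]
contact_force: [1.1, -0.8, 0.3]
width: 0.0255
gripper_force: 29.7
```

Call:
{"api": "play_rows", "payload": {"motion": [[-0.25, 1.2, 0, 0, 20], [-0.5, 2.4, 0, 0, 20], [-0.57, 2.84, 0, 0, 20], [-0.57, 2.84, 0.8, 0, 20], [-0.57, 2.84, 1.5, 0, 20]]}}

```text
clock: 12.02
position: [0.6281, -0.2256, 0.068]
ee_rot: [-0.0, 0.69, 0.724, -0.0]
contact_force: [0.5, 1.2, -0.3]
width: 0.0257
gripper_force: 29.8
```

```bash
python3 go.py 629 -226 24 92.7
```

```text
now [ 628.1 -225.6   68. ] psi 92.7 t 12.03 w 25.7 q6 -28
leg0 1 rows: end x -0.01 y 0.02 z 1.10 turn -0.00
```

Call:
{"api": "play_rows", "payload": {"motion": [[0, 0, 0.3, 0, 20], [0, 0, 0.6, 0, 20], [0, 0, 0.85, 0, 20], [0, 0, 1.02, 0, 20], [0, 0, 1.1, 0, 20]]}}

```text
clock: 12.65
position: [0.6284, -0.2259, 0.0253]
ee_rot: [0.0, 0.69, 0.723, -0.0]
contact_force: [-0.9, 1.2, 0.3]
width: 0.0255
gripper_force: 29.8
```

Call:
{"api": "play_rows", "payload": {"motion": [[0, 0, 0, 0, 20], [0, 0, 0, 0, 34], [0, 0, 0, 0, 34], [0, 0, 0, 0, 34]]}}

```text
clock: 13.15
position: [0.6285, -0.2259, 0.0256]
ee_rot: [0.0, 0.69, 0.723, 0.0]
contact_force: [-0.5, -0.2, -0.0]
width: 0.0339
gripper_force: 0.0
```

Call:
{"api": "play_rows", "payload": {"motion": [[0, 0, -0.3, 0, 34], [0, 0, -0.9, 0, 34], [0, 0, -2.0, 0, 34], [0, 0, -3.2, 0, 34], [0, 0, -4.4, 0, 34]]}}

```text
clock: 13.78
position: [0.6283, -0.2258, 0.2039]
ee_rot: [0.001, 0.69, 0.723, 0.0]
contact_force: [1.6, -1.1, -0.1]
width: 0.0337
gripper_force: 0.0
```

```bash
python3 go.py 432 -340 195 92.7; python3 snap.py w6; python3 - <<'E'
from rig import manip
import cv2
d=manip.get_image("side")["img"][:,:,::-1]
cv2.imwrite("pics/s6.png",cv2.resize(d[190:370,190:370],(540,540)))
E
```

```text
now [ 628.3 -225.8  203.9] psi 92.7 t 13.78 w 33.7 q6 -28
leg0 4 rows: end x -2.62 y -5.04 z 0.22 turn -0.00
```

View pics/s6.png

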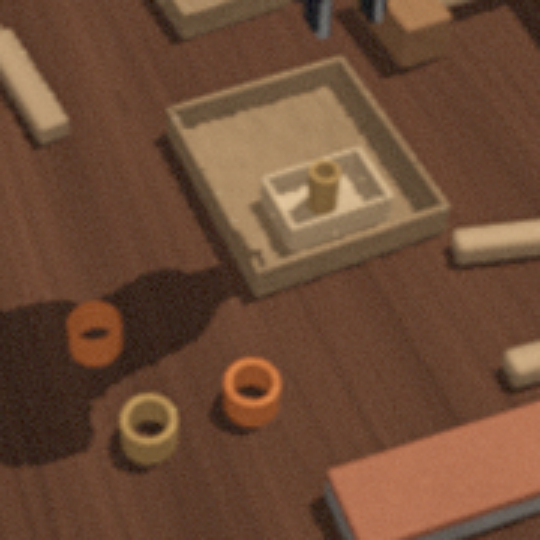

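The side crop shows the parts box flat in the carton with the narrow ferrule upright inside it at (323,187). The wide ferrule at (150,428) has orange rings close by, so I need a grasp angle that keeps the fingers clear of them.

```bash
python3 - <<'E'
import numpy as np
from h import *
d=dict(np.load("w4.npz"))
w,a,b=[plane(d,[p],.028)[0,:2]*1000 for p in((236,294),(226,230),(300,297))]
for n,p in(("A",a),("B",b)):
    e=p-w;print(w,n,p,np.linalg.norm(e),np.degrees(np.arctan2(e[1],e[0])))
E
python3 go.py 432 -395 195 50
```

```text
[ 430.38294302 -360.98819879] A [ 416.82226802 -279.44635954] 82.66174118116162 99.4420629913575
[ 430.38294302 -360.98819879] B [ 506.88165321 -361.77382709] 76.5027442096926 -0.5883968956558668
now [ 631.6 -227.3  209.4] psi 92.7 t 13.88 w 34.0 q6 -28
leg0 5 rows: end x -3.95 y -5.18 z 0.36 turn 4.27
```

```bash
python3 go.py 432 -395 195 93;python3 go.py
```

```text
now [ 631.6 -227.3  209.4] psi 92.7 t 13.88 w 34.0 q6 -28
leg0 5 rows: end x -3.95 y -5.18 z 0.36 turn -0.03
now [ 631.6 -227.3  209.4] psi 92.7 t 13.88 w 34.0 q6 -28
```

Call:
{"api": "play_rows", "payload": {"motion": [[-0.8, -1.0, 0, 0, 60], [-1.6, -2.0, 0, 0, 60], [-2.4, -3.1, 0, 0, 60], [-3.2, -4.15, 0, 0, 60], [-3.95, -5.1, 0.1, 0, 60]]}}

```text
clock: 14.5
position: [0.4305, -0.3942, 0.198]
ee_rot: [0.001, 0.69, 0.723, -0.0]
contact_force: [-0.2, -0.1, 0.4]
width: 0.0602
gripper_force: 0.0
```

Call:
{"api": "play_rows", "payload": {"motion": [[0, 0, 0, 0, 60], [0, 0, 0, 0, 60], [0, 0, 0, 0, 60]]}}

```text
clock: 14.88
position: [0.4329, -0.3923, 0.1975]
ee_rot: [0.0, 0.69, 0.724, 0.0]
contact_force: [1.1, 0.3, -0.2]
width: 0.06
gripper_force: 0.0
```

```bash
python3 snap.py w7; python3 - <<'E'
import numpy as np,cv2
from h import *
d=dict(np.load("w7.npz"));s=dict(np.load("side0.npz"))
# every brass-coloured blob, seen whole
im=d["img"].astype(int); hsv=cv2.cvtColor(d["img"],cv2.COLOR_RGB2HSV)
m=((hsv[...,1]>140)&(hsv[...,2]>110)).astype(np.uint8)
for c in cv2.findContours(m,0,2)[0]:
    if 150<cv2.contourArea(c)<4000: print(cv2.boundingRect(c),"hue",np.median(hsv[...,0][cv2.drawContours(m*0,[c],-1,1,-1)>0]),rect(d,c,.028))
E
python3 go.py
```

```text
(0, 253, 14, 35) hue 1.0 [ 146.1 -525.5   46.3   15.1   79.9]
(477, 192, 35, 24) hue 16.0 [ 704.6 -413.8   41.4   24.5   -2.6]
(304, 138, 41, 40) hue 11.0 [ 507.6 -371.9   42.7   42.3    5.4]
(232, 138, 39, 39) hue 16.0 [ 430.1 -375.6   40.2   40.1  -61. ]
(221, 44, 42, 46) hue 11.0 [ 416.5 -286.5   40.7   40.6  -43.9]
(443, 0, 61, 30) hue 17.0 [ 631.2 -230.    54.6   24.3    2.8]
(374, 0, 138, 76) hue 16.0 [ 613.4 -251.4  136.4   65.4    2.8]
now [ 432.9 -392.3  197.4] psi 92.8 t 14.93 w 59.9 q6 -52
```

```bash
python3 - <<'E'
import numpy as np
from h import *
d=dict(np.load("w7.npz"));s=dict(np.load("side0.npz"))
print(np.round(tri(d,(251.5,157.5),s,(239.5,328))[0]*1000), "top rim centre, 28 expected")
E
python3 go.py 430 -375.5 6 92.8
```

```text
[ 431. -375.   32.] top rim centre, 28 expected
now [ 432.9 -392.3  197.4] psi 92.8 t 14.93 w 59.9 q6 -52
leg0 4 rows: end x 0.42 y -0.05 z 4.79 turn -0.00
```

Call:
{"api": "play_rows", "payload": {"motion": [[0.42, -0.05, 1.3, 0, 60], [0.42, -0.05, 2.6, 0, 60], [0.42, -0.05, 3.7, 0, 60], [0.42, -0.05, 4.4, 0, 60], [0.42, -0.05, 4.78, 0, 60]]}}

```text
clock: 15.55
position: [0.4294, -0.3752, 0.0045]
ee_rot: [-0.001, 0.69, 0.724, 0.0]
contact_force: [0.9, -0.7, 0.5]
width: 0.06
gripper_force: 0.0
```

Call:
{"api": "play_rows", "payload": {"motion": [[0, 0, 0, 0, 60], [0, 0, 0, 0, 34], [0, 0, 0, 0, 34], [0, 0, 0, 0, 34], [0, 0, 0, 0, 34]]}}

```text
clock: 16.18
position: [0.4301, -0.3773, 0.0076]
ee_rot: [0.002, 0.69, 0.723, 0.0]
contact_force: [0.2, 1.0, 6.4]
width: 0.0393
gripper_force: 30.8
```

Call:
{"api": "play_rows", "payload": {"motion": [[0, 0, -0.4, 0, 34], [0, 0, -1.4, 0, 34], [0, 0, -2.6, 0, 34], [0, 0, -3.8, 0, 34], [0, 0, -5.0, 0, 34]]}}

```text
clock: 16.8
position: [0.4286, -0.3761, 0.2085]
ee_rot: [0.0, 0.69, 0.723, -0.0]
contact_force: [-0.4, 0.1, -1.2]
width: 0.0387
gripper_force: 30.5
```

```bash
python3 go.py 637 20 206 96.7
```

```text
now [ 428.6 -376.1  208.5] psi 92.7 t 16.8 w 38.7 q6 -51
leg0 5 rows: end x 6.03 y 3.54 z 0.04 turn -0.25
leg0 3 rows: end x 3.52 y 2.28 z 0.02 turn -0.15
```

```bash
python3 go.py 640 130 240 96.7
```

```text
now [ 428.6 -376.1  208.5] psi 92.7 t 16.8 w 38.7 q6 -51
leg0 5 rows: end x 6.20 y 2.93 z -0.39 turn -0.20
leg0 5 rows: end x 6.09 y 3.15 z -0.39 turn -0.20
```

Call:
{"api": "play_rows", "payload": {"motion": [[1.24, 0.6, -0.1, 0, 34], [2.5, 1.2, -0.2, -0.1, 34], [3.7, 1.8, -0.3, -0.1, 34], [5.0, 2.35, -0.4, -0.2, 34], [6.2, 2.93, -0.4, -0.2, 34]]}}

```text
clock: 17.42
position: [0.5347, -0.1215, 0.2234]
ee_rot: [0.001, 0.678, 0.735, 0.0]
contact_force: [0.5, -0.7, -0.7]
width: 0.0393
gripper_force: 30.5
```

Call:
{"api": "play_rows", "payload": {"motion": [[1.2, 0.63, -0.1, 0, 34], [2.4, 1.26, -0.2, -0.1, 34], [3.65, 1.9, -0.3, -0.1, 34], [4.9, 2.5, -0.4, -0.2, 34], [6.1, 3.15, -0.4, -0.2, 34]]}}

```text
clock: 18.05
position: [0.6405, 0.1318, 0.2394]
ee_rot: [0.001, 0.665, 0.747, 0.0]
contact_force: [0.7, -1.0, -1.1]
width: 0.0388
gripper_force: 30.5
```

Call:
{"api": "play_rows", "payload": {"motion": [[0, 0, 0, 0, 34], [0, 0, 0, 0, 34], [0, 0, 0, 0, 34]]}}

```text
clock: 18.42
position: [0.6397, 0.1288, 0.2384]
ee_rot: [0.0, 0.665, 0.747, -0.0]
contact_force: [0.2, 0.4, -1.6]
width: 0.039
gripper_force: 30.5
```

```bash
python3 go.py; python3 snap.py w8
```

```text
now [639.7 128.8 238.4] psi 96.6 t 18.43 w 39.0 q6 -1
```

View pics/w8.png

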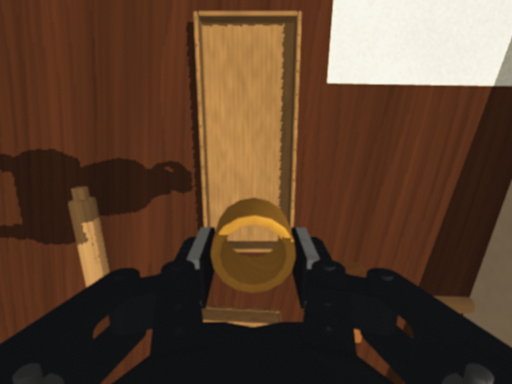

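The wrist view shows the wide ferrule upright in the grip at (253,245). The long carton lies under it, with far corners at (195,12) and (301,11) and its near wall at about row 315.

```bash
python3 - <<'E'
import numpy as np,cv2
from h import *
d=dict(np.load("w8.npz"));s=dict(np.load("side0.npz"))
im=d["img"].astype(int)[...,1]
# left outer edge of the rim by row: first strong step from bench to rim
for side,(lo,hi) in(("L",(180,212)),("R",(284,312))):
    pts=[]
    for v in range(20,170,5):
        g=np.diff(im[v,lo:hi]); 
        k=np.argmax(g) if side=="L" else len(g)-1-np.argmax(-g[::-1]); pts.append((lo+k+.5,v))
    P=plane(d,pts,.032)[:,:2]*1000; vx,vy,x,y=cv2.fitLine(P.astype(np.float32),cv2.DIST_HUBER,0,.01,.01).ravel()
    print(side,"dir",np.degrees(np.arctan2(vy,vx)),"x at y=163",x+(163-y)*vx/vy)
print(np.round(plane(d,[(195,12),(301,11.5)],.032)*1000,1).tolist())
print(np.round(plane(d,[(204,309),(204,321),(280,310)],.032)*1000,1).tolist())
cc=comp(s,(249,167),88);print(cv2.approxPolyDP(cc,4,True)[:,0].tolist())
E
```

```text
L dir -83.437965 x at y=163 571.5184
R dir -83.323875 x at y=163 687.11053
[[559.7, 285.7, 32.0], [670.4, 299.0, 32.0]]
[[595.0, -77.1, 32.0], [596.4, -96.7, 32.0], [699.6, -66.6, 32.0]]
[[215, 143], [252, 196], [287, 185], [247, 135]]
```

```bash
python3 - <<'E'
import numpy as np
from h import *
d=dict(np.load("w8.npz"));s=dict(np.load("side0.npz"));a=dict(np.load("scene0.npz"))
for p,q in(((195,12),(215,143)),((301,11.5),(247,135))):print(np.round(tri(d,p,s,q)[0]*1000,1))
P=plane(s,[(215,143),(247,135),(287,185),(252,193)],.032)[:,:2]*1000
print(np.round(P).tolist(),P.mean(0),[round(np.linalg.norm(P[i]-P[i-1])) for i in range(4)])
import cv2;print(cv2.approxPolyDP(comp(a,(296,218),88),4,True)[:,0].tolist())
# near wall seen through the ferrule, row ~243
print(np.round(plane(d,[(250,240),(250,247)],.032)*1000))
E
python3 go.py
```

```text
[561.8 284.6  32.1]
[674.  299.8  26.3]
[[564.0, 283.0], [675.0, 291.0], [702.0, 15.0], [596.0, 16.0]] [634.01488873 151.10907892] [269, 111, 278, 105]
[[267, 189], [252, 216], [327, 252], [342, 221]]
[[646.  33.  32.]
 [648.  23.  32.]]
now [639.8 128.8 238.4] psi 96.6 t 18.48 w 39.1 q6 -1
```

```bash
python3 go.py 642 59 60 96.6 642 59 13 96.6
```

```text
now [639.8 128.8 238.4] psi 96.6 t 18.48 w 39.1 q6 -1
leg0 4 rows: end x -1.74 y -0.15 z 4.46 turn -0.00
leg1 1 rows: end x 0.00 y 0.00 z 1.18 turn -0.00
```

Call:
{"api": "play_rows", "payload": {"motion": [[-0.5, -0.04, 1.2, 0, 34], [-1.0, -0.1, 2.4, 0, 34], [-1.5, -0.15, 3.6, 0, 34], [-1.74, -0.15, 4.3, 0, 34], [-1.74, -0.15, 4.46, 0, 34]]}}

```text
clock: 19.1
position: [0.6408, 0.0585, 0.0579]
ee_rot: [-0.002, 0.666, 0.746, -0.001]
contact_force: [0.5, 0.1, -0.4]
width: 0.0391
gripper_force: 30.5
```

Call:
{"api": "play_rows", "payload": {"motion": [[0, 0, 0.3, 0, 34], [0, 0, 0.6, 0, 34], [0, 0, 0.9, 0, 34], [0, 0, 1.1, 0, 34], [0, 0, 1.18, 0, 34]]}}

```text
clock: 19.73
position: [0.6419, 0.0607, 0.0126]
ee_rot: [-0.001, 0.665, 0.747, -0.0]
contact_force: [-4.3, 0.6, 14.0]
width: 0.0391
gripper_force: 31.7
```

```bash
python3 go.py 642 59 13 96.6
```

```text
now [641.9  60.7  12.6] psi 96.7 t 19.73 w 39.1 q6 -7
leg0 1 rows: end x -0.04 y -0.00 z -0.01 turn 0.01
```

A contact of 14 N shows the ferrule is on the floor, so I'll release it and move to the long handle.

Call:
{"api": "play_rows", "payload": {"motion": [[0, 0, 0, 0, 34], [0, 0, 0, 0, 50], [0, 0, 0, 0, 50], [0, 0, 0, 0, 50]]}}

```text
clock: 20.23
position: [0.6426, 0.0604, 0.0125]
ee_rot: [0.0, 0.665, 0.747, 0.0]
contact_force: [0.1, 0.2, 0.5]
width: 0.0503
gripper_force: 0.0
```

Call:
{"api": "play_rows", "payload": {"motion": [[0, 0, -0.4, 0, 50], [0, 0, -1.2, 0, 50], [0, 0, -2.4, 0, 50], [0, 0, -3.6, 0, 50], [0, 0, -4.7, 0, 50]]}}

```text
clock: 20.85
position: [0.6427, 0.0604, 0.2038]
ee_rot: [0.001, 0.665, 0.747, 0.001]
contact_force: [0.3, -0.3, -1.0]
width: 0.0503
gripper_force: 0.0
```

```bash
python3 go.py 433 -30 200 98.7;  python3 - <<'E'
from rig import manip
import cv2
d=manip.get_image("side")["img"][:,:,::-1]
cv2.imwrite("pics/s9.png",cv2.resize(d[110:230,190:350],(640,480)))
E
```

```text
now [642.7  60.4 203.8] psi 96.7 t 20.85 w 50.3 q6 -7
leg0 4 rows: end x -1.64 y -5.47 z 0.10 turn -0.20
```

View pics/s9.png

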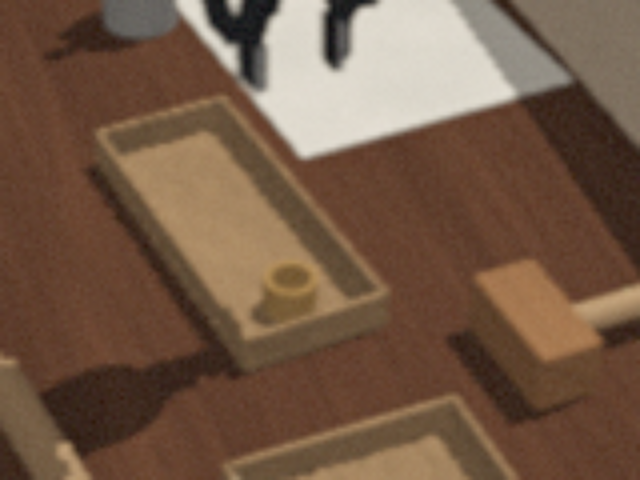

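The side crop shows the wide ferrule standing on the long carton's floor near its near end at (291,290). Next is the long handle.

Call:
{"api": "play_rows", "payload": {"motion": [[-0.4, -1.35, 0, 0, 60], [-0.8, -2.7, 0, -0.1, 60], [-1.2, -4.1, 0, -0.2, 60], [-1.64, -5.47, 0.1, -0.2, 60], [-1.64, -5.47, 0.1, -0.2, 60]]}}

```text
clock: 21.52
position: [0.4283, -0.0306, 0.1969]
ee_rot: [-0.001, 0.653, 0.758, -0.001]
contact_force: [0.2, 0.8, 0.4]
width: 0.0599
gripper_force: 0.0
```

Call:
{"api": "play_rows", "payload": {"motion": [[0, 0, 0, 0, 60], [0, 0, 0, 0, 60]]}}

```text
clock: 21.78
position: [0.4343, -0.0301, 0.1971]
ee_rot: [0.001, 0.651, 0.759, 0.001]
contact_force: [1.8, -0.1, 0.5]
width: 0.0601
gripper_force: 0.0
```

```bash
python3 snap.py w9; python3 wm.py w9 250 170 22 95 side0 198 218 88;python3 wm.py w9 250 170 22 120; python3 go.py
```

```text
w9 bbox (241, 72, 28, 142) rect@h [431.6  -2.7 150.3  29.2 -81.5]
tri [4.339e+02 1.000e-01 6.100e+00] gap 5.1
w9 bbox (241, 72, 28, 141) rect@h [431.5  -2.1 149.1  28.3 -81.2]
now [434.2 -30.  196.8] psi 98.7 t 21.82 w 60.1 q6 -22
```

View pics/w9.png

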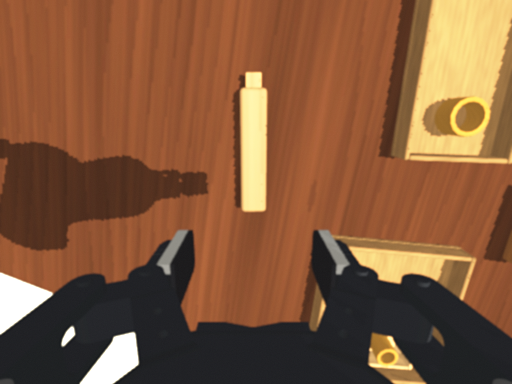

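The wrist view shows the long handle at (254,142), measured at 150×29 mm with its tenon away from me. The ferrule in the long carton is at (470,116), about 12 px clear of the wall.

```bash
python3 go.py 432 -6 4 98.6
```

```text
now [434.2 -30.  196.8] psi 98.7 t 21.82 w 60.1 q6 -22
leg0 4 rows: end x 0.60 y 0.04 z 4.82 turn 0.01
```

Call:
{"api": "play_rows", "payload": {"motion": [[0.6, -0.02, 1.3, 0, 60], [0.6, -0.02, 2.6, 0, 60], [0.6, -0.02, 3.7, 0, 60], [0.6, -0.02, 4.4, 0, 60], [0.6, -0.02, 4.82, 0, 60]]}}

```text
clock: 22.45
position: [0.4285, -0.0061, 0.0018]
ee_rot: [-0.001, 0.651, 0.759, -0.001]
contact_force: [-0.1, 0.5, 0.4]
width: 0.0602
gripper_force: 0.0
```

Call:
{"api": "play_rows", "payload": {"motion": [[0, 0, 0, 0, 60], [0, 0, 0, 0, 22], [0, 0, 0, 0, 22], [0, 0, 0, 0, 22], [0, 0, 0, 0, 22]]}}

```text
clock: 23.08
position: [0.4295, -0.0067, 0.0046]
ee_rot: [0.001, 0.652, 0.759, 0.001]
contact_force: [0.1, 0.6, 6.2]
width: 0.0278
gripper_force: 30.9
```

Call:
{"api": "play_rows", "payload": {"motion": [[0, 0, -0.4, 0, 22], [0, 0, -1.2, 0, 22], [0, 0, -2.2, 0, 22], [0, 0, -3.0, 0, 22], [0, 0, -3.0, 0, 22]]}}

```text
clock: 23.7
position: [0.4298, -0.0069, 0.1257]
ee_rot: [0.002, 0.652, 0.759, 0.001]
contact_force: [0.2, 0.2, -1.1]
width: 0.0273
gripper_force: 30.1
```

```bash
python3 go.py 626.5 192 125 96.6 626.5 192 60 96.6 626.5 192 10 96.6
```

```text
now [429.8  -6.9 125.7] psi 98.7 t 23.7 w 27.3 q6 -19
leg0 5 rows: end x 4.17 y 5.61 z 0.02 turn 0.21
leg1 2 rows: end x 0.00 y 0.00 z 1.62 turn -0.00
leg2 1 rows: end x 0.00 y 0.00 z 1.25 turn -0.00
```

Call:
{"api": "play_rows", "payload": {"motion": [[0.83, 1.12, 0, 0, 22], [1.67, 2.25, 0, 0.1, 22], [2.5, 3.4, 0, 0.2, 22], [3.3, 4.5, 0, 0.2, 22], [4.17, 5.61, 0, 0.2, 22]]}}

```text
clock: 24.32
position: [0.625, 0.193, 0.1213]
ee_rot: [-0.001, 0.665, 0.747, -0.002]
contact_force: [1.2, -0.1, -0.6]
width: 0.0272
gripper_force: 30.0
```

Call:
{"api": "play_rows", "payload": {"motion": [[0, 0, 0, 0, 22], [0, 0, 0.7, 0, 22], [0, 0, 1.4, 0, 22], [0, 0, 1.6, 0, 22], [0, 0, 1.6, 0, 22]]}}

```text
clock: 24.95
position: [0.624, 0.1915, 0.0587]
ee_rot: [-0.001, 0.665, 0.747, -0.001]
contact_force: [-1.1, -0.7, -0.8]
width: 0.0276
gripper_force: 30.1
```

```bash
python3 go.py 626.5 192 10 96.6
```

```text
now [624.  191.5  58.7] psi 96.7 t 24.95 w 27.6 q6 4
leg0 1 rows: end x 0.01 y 0.06 z 1.22 turn 0.01
```

Call:
{"api": "play_rows", "payload": {"motion": [[0, 0.05, 0.3, 0, 22], [0, 0.05, 0.6, 0, 22], [0, 0.05, 0.9, 0, 22], [0, 0.05, 1.1, 0, 22], [0, 0.05, 1.22, 0, 22]]}}

```text
clock: 25.58
position: [0.6267, 0.1923, 0.0101]
ee_rot: [-0.0, 0.665, 0.747, -0.0]
contact_force: [-0.5, -0.6, -0.8]
width: 0.0274
gripper_force: 30.1
```

Call:
{"api": "play_rows", "payload": {"motion": [[0, 0, 0, 0, 22], [0, 0, 0, 0, 40], [0, 0, 0, 0, 40], [0, 0, 0, 0, 40]]}}

```text
clock: 26.08
position: [0.6272, 0.1924, 0.0113]
ee_rot: [0.0, 0.665, 0.747, 0.0]
contact_force: [-0.8, -0.2, -0.2]
width: 0.0397
gripper_force: 0.0
```

Call:
{"api": "play_rows", "payload": {"motion": [[0, 0, -0.4, 0, 40], [0, 0, -1.2, 0, 40], [0, 0, -2.4, 0, 40], [0, 0, -3.6, 0, 40], [0, 0, -4.7, 0, 40]]}}

```text
clock: 26.7
position: [0.6272, 0.1925, 0.2022]
ee_rot: [0.001, 0.665, 0.747, 0.001]
contact_force: [0.1, 0.8, -1.0]
width: 0.0399
gripper_force: 0.0
```

```bash
python3 snap.py w10; python3 go.py 423 345 200 87
```

```text
now [630.4 193.1 209.1] psi 96.7 t 26.75 w 39.9 q6 4
leg0 5 rows: end x 4.37 y -4.71 z 0.23 turn 0.97
```

View pics/w10.png

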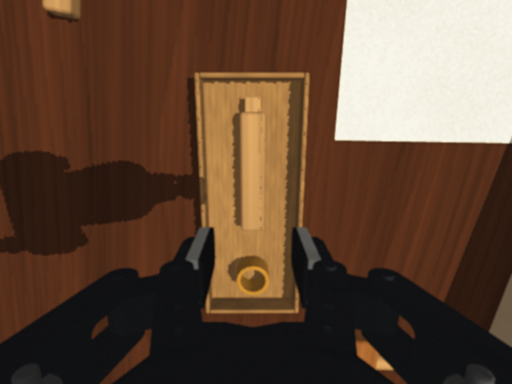

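The long handle lies flat along the long carton at (252,165), clear of the ferrule at (252,281). The short handle is next.

Call:
{"api": "play_rows", "payload": {"motion": [[0.87, -0.9, 0, 0.2, 60], [1.75, -1.85, 0, 0.4, 60], [2.6, -2.8, 0, 0.6, 60], [3.5, -3.75, 0, 0.8, 60], [4.37, -4.65, 0, 1.0, 60]]}}

```text
clock: 27.38
position: [0.4205, 0.3453, 0.2]
ee_rot: [0.0, 0.728, 0.686, 0.001]
contact_force: [0.2, 0.7, -0.7]
width: 0.0597
gripper_force: 0.0
```

Call:
{"api": "play_rows", "payload": {"motion": [[0, 0, 0, 0, 60], [0, 0, 0, 0, 60], [0, 0, 0, 0, 60]]}}

```text
clock: 27.75
position: [0.423, 0.3438, 0.1992]
ee_rot: [0.0, 0.728, 0.686, 0.0]
contact_force: [-0.4, -0.1, 0.8]
width: 0.0603
gripper_force: 0.0
```

```bash
python3 snap.py w11; python3 wm.py w11 253 165 22 95 side0 167 142 88;python3 wm.py w11 253 165 22 120; python3 go.py
```

```text
w11 bbox (237, 94, 26, 93) rect@h [421.5 376.7  98.1  26.8  86.9]
tri [423.1 377.1   7.8] gap 3.9
w11 bbox (238, 94, 24, 92) rect@h [421.4 377.3  97.   24.6  87. ]
now [423.  343.7 199. ] psi 86.6 t 27.8 w 60.0 q6 35
```

```bash
python3 go.py 421.5 374 4 86.9
```

```text
now [423.  343.7 199. ] psi 86.6 t 27.8 w 60.0 q6 35
leg0 4 rows: end x 0.75 y -0.08 z 4.87 turn -0.03
```

Call:
{"api": "play_rows", "payload": {"motion": [[0.75, -0.08, 1.3, 0, 60], [0.75, -0.08, 2.6, 0, 60], [0.75, -0.08, 3.7, 0, 60], [0.75, -0.08, 4.4, 0, 60], [0.75, -0.08, 4.85, 0, 60]]}}

```text
clock: 28.42
position: [0.4208, 0.3733, 0.0028]
ee_rot: [-0.0, 0.728, 0.686, -0.001]
contact_force: [-0.4, 0.7, -0.0]
width: 0.0601
gripper_force: 0.0
```

Call:
{"api": "play_rows", "payload": {"motion": [[0, 0, 0, 0, 60], [0, 0, 0, 0, 22], [0, 0, 0, 0, 22], [0, 0, 0, 0, 22], [0, 0, 0, 0, 22]]}}

```text
clock: 29.05
position: [0.4214, 0.375, 0.006]
ee_rot: [0.0, 0.727, 0.686, 0.001]
contact_force: [0.6, -1.0, 5.8]
width: 0.0275
gripper_force: 30.8
```

Call:
{"api": "play_rows", "payload": {"motion": [[0, 0, -0.4, 0, 22], [0, 0, -1.2, 0, 22], [0, 0, -2.4, 0, 22], [0, 0, -3.5, 0, 22], [0, 0, -3.5, 0, 22]]}}

```text
clock: 29.68
position: [0.4224, 0.3761, 0.1495]
ee_rot: [0.001, 0.727, 0.686, 0.004]
contact_force: [0.4, 0.3, -0.1]
width: 0.0274
gripper_force: 30.0
```

```bash
python3 go.py 622.8 -139.5 150 2.8 622.8 -139.5 60 2.8
```

```text
now [422.4 376.1 149.5] psi 86.7 t 29.68 w 27.4 q6 38
leg0 5 rows: end x -6.29 y 2.87 z -0.01 turn 4.19
leg0 5 rows: end x -2.76 y 6.34 z -0.01 turn 4.19
leg1 2 rows: end x 0.00 y 0.00 z 2.25 turn -0.00
```

Call:
{"api": "play_rows", "payload": {"motion": [[-1.25, 0.57, 0, 0.8, 22], [-2.5, 1.15, 0, 1.7, 22], [-3.8, 1.7, 0, 2.5, 22], [-5.0, 2.3, 0, 3.35, 22], [-6.29, 2.87, 0, 4.2, 22]]}}

```text
clock: 30.3
position: [0.52, 0.1152, 0.144]
ee_rot: [-0.0, 0.926, 0.378, -0.001]
contact_force: [0.6, 0.2, -0.2]
width: 0.0275
gripper_force: 30.0
```

Call:
{"api": "play_rows", "payload": {"motion": [[-0.55, 1.27, 0, 0.8, 22], [-1.1, 2.54, 0, 1.7, 22], [-1.65, 3.8, 0, 2.5, 22], [-2.2, 5.1, 0, 3.35, 22], [-2.76, 6.34, 0, 4.2, 22]]}}

```text
clock: 30.92
position: [0.6199, -0.1426, 0.1437]
ee_rot: [-0.001, 1.0, 0.021, -0.001]
contact_force: [1.0, 1.0, -0.3]
width: 0.0275
gripper_force: 30.0
```

Call:
{"api": "play_rows", "payload": {"motion": [[0, 0, 0, 0, 22], [0, 0, 0, 0, 22]]}}

```text
clock: 31.18
position: [0.6191, -0.1407, 0.1436]
ee_rot: [-0.001, 1.0, 0.023, -0.002]
contact_force: [-0.3, -0.4, -0.8]
width: 0.0272
gripper_force: 30.0
```

```bash
python3 snap.py w12; python3 go.py 622.8 -139.5 60 2.8
```

```text
now [ 619.1 -140.1  144. ] psi 2.7 t 31.23 w 27.2 q6 68
leg0 2 rows: end x 0.09 y -0.01 z 2.10 turn -0.01
```

View pics/w12.png

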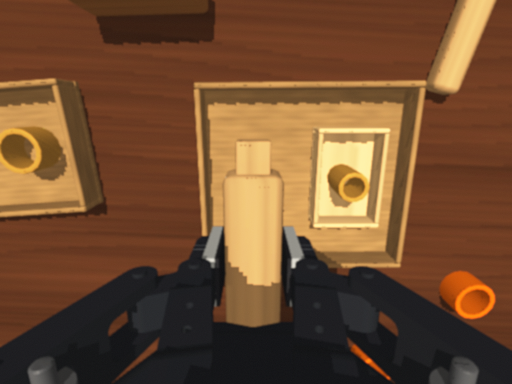

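The short handle is held straight above the free half of the wide carton at (253,220). The parts box with the upright ferrule is on the right at (350,180), clear of the fingers. I'll lower it.

Call:
{"api": "play_rows", "payload": {"motion": [[0.1, 0.03, 0.7, 0, 22], [0.1, 0.03, 1.4, 0, 22], [0.1, 0.03, 1.9, 0, 22], [0.1, 0.03, 2.1, 0, 22], [0.1, 0.03, 2.1, 0, 22]]}}

```text
clock: 31.85
position: [0.624, -0.1412, 0.0608]
ee_rot: [-0.0, 1.0, 0.024, -0.0]
contact_force: [0.0, -0.2, -0.1]
width: 0.0273
gripper_force: 30.0
```

```bash
python3 go.py 622.8 -141 11.5 2.8
```

```text
now [ 624.  -141.2   60.8] psi 2.8 t 31.85 w 27.3 q6 68
leg0 1 rows: end x -0.03 y -0.01 z 1.23 turn -0.00
```

Call:
{"api": "play_rows", "payload": {"motion": [[0, 0, 0.3, 0, 22], [0, 0, 0.6, 0, 22], [0, 0, 0.9, 0, 22], [0, 0, 1.1, 0, 22], [0, 0, 1.24, 0, 22]]}}

```text
clock: 32.48
position: [0.6241, -0.1423, 0.0108]
ee_rot: [-0.0, 1.0, 0.023, -0.0]
contact_force: [-6.6, -0.1, 28.0]
width: 0.0275
gripper_force: 33.8
```

Call:
{"api": "play_rows", "payload": {"motion": [[0, 0, 0, 0, 22], [0, 0, 0, 0, 36], [0, 0, 0, 0, 36], [0, 0, 0, 0, 36]]}}

```text
clock: 32.98
position: [0.6245, -0.1423, 0.0114]
ee_rot: [0.0, 1.0, 0.023, 0.0]
contact_force: [-0.8, 1.1, -0.1]
width: 0.036
gripper_force: 0.0
```

Call:
{"api": "play_rows", "payload": {"motion": [[0, 0, -0.4, 0, 36], [0, 0, -1.2, 0, 36], [0, 0, -2.4, 0, 36], [0, 0, -3.6, 0, 36], [0, 0, -4.8, 0, 36]]}}

```text
clock: 33.6
position: [0.6243, -0.1423, 0.2063]
ee_rot: [0.0, 1.0, 0.023, 0.001]
contact_force: [1.3, 0.1, 0.3]
width: 0.0359
gripper_force: 0.0
```

Call:
{"api": "play_rows", "payload": {"motion": [[-1.0, 0, 0, 0, 36], [-2.0, 0, 0, 0, 36], [-3.0, 0, 0, 0, 36], [-3.6, 0, 0, 0, 36], [-3.6, 0, 0, 0, 36]]}}

```text
clock: 34.22
position: [0.4792, -0.1489, 0.2047]
ee_rot: [0.0, 1.0, 0.023, 0.001]
contact_force: [-0.2, -0.4, -0.2]
width: 0.0362
gripper_force: 0.0
```

```bash
python3 go.py; python3 - <<'E'
from rig import manip
import cv2,numpy as np
a=manip.get_image("scene")["img"][:,:,::-1];b=manip.get_image("side")["img"][:,:,::-1]
cv2.imwrite("pics/f.png",np.hstack([cv2.resize(a[110:260,160:360],(400,300)),cv2.resize(b[120:300,190:370],(400,400))[:300]]))
w=manip.get_image("wrist");np.savez("w13.npz",**w);cv2.imwrite("pics/w13.png",w["img"][:,:,::-1])
E
```

```text
now [ 479.2 -148.9  204.7] psi 2.6 t 34.23 w 36.2 q6 62
```

View pics/w13.png

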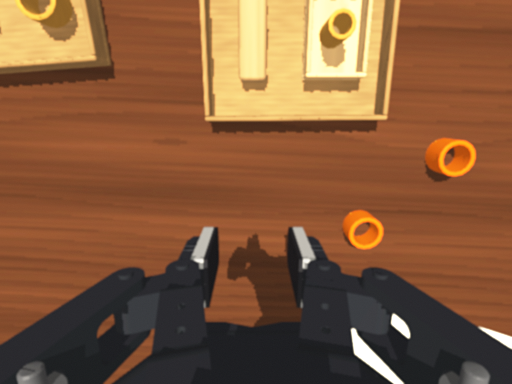

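View pics/f.png

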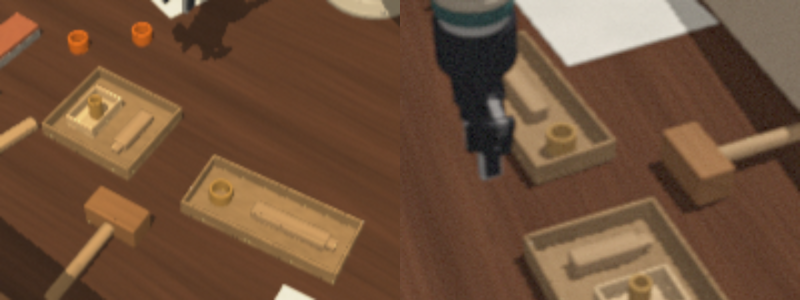

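Both kits are complete:
- **Wide carton:** in the scene half, the parts box with the upright ferrule is at (95,103), with the short handle flat beside it at (132,130).
- **Long carton:** the wide ferrule stands at (220,190) and the long handle lies flat at (293,226).

The mallet at (117,215) is where it was, and the gripper is clear.

```bash
python3 -c "
from rig import manip
print(manip.sign_off())"
```

```text
the job is handed in; nothing more can be done
None
```

Both knife-handle kits are packed and the job is handed in at about 34 s on the robot's clock; the last pictures show all five parts placed as asked and nothing else disturbed, but no verdict came back.

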